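# Put the dial gauge away in the slide-top box

### The job

Put the round dial gauge down flat inside the slide-top box and let go of it, then slide the lid shut along its grooves, over the small ridge at the entry end, until it is fully home against the closed end. Push firmly enough to get it over the ridge, but do not ram it into the closed end or wedge it in its grooves, and leave everything else on the table where it is.

Things in the scene. Friction and masses are not known exactly. Their poses are not given: they have to be found in the camera images.
- box: wooden box with grooved sides, fixed to the table, 190 mm long (x), 108 wide (y), 50 high. Origin: centre of its underside. +x is the way the lid closes; the +x end is closed (the stop), the -x end is the low entry. Floor 5 mm thick. Inside: x -85 to +88 mm, 90 mm wide, also between the lips over the grooves. Lid rides on ledges 38 mm up, play 1 mm to each side, 0.3 mm up and down
- end_wall: the closed end of the box, at its +x end, 7 mm thick, on whose inner face (x = +88 mm of the box) the lid's front edge comes to rest. Origin at the bottom of the wall; axes as the box's
- ridge_top (a point): top of the rounded, sprung ridge (2.5 mm radius, 61 mm long) across the box's entry end, 37.5 mm above the table. A like rib under the lid, below the thumb bar, meets it 5 mm before home, needs 11 to 17 N of push along the channel to get past, then snaps over and gives way at once. Free sliding takes 1 to 4 N. The lid stays where it is left
- lid_home (a point): point fixed to the box (axes as the box's, at x = -86, y = 0, z = 55 mm of the box) where the centre of the lid's thumb bar is when the lid is fully home, its front edge on the closed end
- lid_grip (a point): centre of the thumb bar on the lid, 55 mm above the table; axes as the box's. Bar: 12 mm thick along x, 50 mm across, 22 mm high, top 66 mm above the table. It stands near the lid's trailing (-x) end.
- lid: flat wooden lid, 183 x 98 x 6 mm, 110 to 180 g, upper face 44 mm above the table. It starts in its grooves, slid out 85 to 100 mm towards the box's -x, so the +x half of the box is open. Origin on its underside, over the box's origin when fully home
- gauge_center (a point): centre (half-way up) of the dial gauge: a flat black round disc 42 mm in diameter and 24 mm high with a white dial on top, 50 to 100 g, lying dial up on the table
- dish_big: white ceramic dish, 140 mm wide, 36 mm high, with the small dish nested in it; leave alone. Origin at the centre of its underside
- dish_small: smaller white ceramic dish, 104 mm wide nested in the big one; leave alone. Origin at the centre of its underside
- hide: grey plastic reptile hide (a low hollow block with a doorway), 120 x 150 mm, 90 mm high; leave alone. Origin at the centre of its underside
- jar: clear glass jar with a steel twist cap, 76 mm wide, 115 mm high; leave alone. Origin at the centre of its underside
- bottle: small white plastic bottle, 48 mm wide, 130 mm high; leave alone. Origin at the centre of its underside
- tong: black tong lying flat, 256 mm long (along its x), 40 mm wide, 12 mm high; leave alone. Origin at the centre of its underside
- scoop: steel scoop lying flat, about 200 mm long (along its x), 60 mm wide, 26 mm high; leave alone. Origin at the centre of its underside
- branch: short cork branch lying down, 130 mm long (along its x), 44 mm high; leave alone. Origin at the centre of its underside
- gauge: the dial gauge itself; origin at the centre of its underside

How it is judged:
On the way, in this order (a step that is already met when the one before it is completed fails the run):
1. the gauge lies flat on the box's floor, let go, while the lid is still open (x of gauge_center in the frame of box between -0.085 and 0.088 m and y of gauge_center in the frame of box between -0.045 and 0.045 m and z of gauge_center in the frame of box between 0.01 and 0.021 m and contact force between the fingers and gauge below 0.1 N and linear speed of gauge below 0.02 m/s and x of lid_grip in the frame of box below -0.12 m), for 0.2 s.
2. the lid is over the ridge and fully home (x of lid_grip in the frame of box between -0.088 and -0.082 m and y of lid_grip in the frame of box between -0.004 and 0.004 m and z of lid_grip in the frame of box between 0.052 and 0.059 m), for 0.2 s.
At the end, for the whole second after the job is handed in: the gauge lies flat on the box's floor (its centre inside the walls, 10 to 21 mm above the box's underside), the lid is in its grooves with its thumb bar within 2 mm of fully home, and both are released and at rest (all of step 2 and x of gauge_center in the frame of box between -0.085 and 0.088 m and y of gauge_center in the frame of box between -0.045 and 0.045 m and z of gauge_center in the frame of box between 0.01 and 0.021 m and contact force between the fingers and gauge below 0.1 N and contact force between the fingers and lid below 0.1 N and linear speed of lid below 0.01 m/s and linear speed of gauge below 0.02 m/s); the robot touches nothing.
It fails at once if the lid is rammed against the box's closed end with more than 25 N (contact force between lid and end_wall above 25 N).
It fails at once if the lid is wedged or pressed in its grooves, all its contact forces on the box adding up to more than 80 N (contact force between lid and box above 80 N).
It fails at once if another thing on the table is moved by more than 30 mm (distance of any of dish_big, dish_small, hide, jar, bottle, tong, scoop, branch from where it was at the start of the episode above 0.03 m).
It also fails if it takes over 58 s, if anything falls off the work surface, if the arm or the gripper's body presses on something with over 40 N, if the wrist force passes 120 N, or if a joint passes its speed limit or range.

### The arm

A 6-joint arm with a two-finger parallel gripper is mounted at the origin on the work surface. World frame = base frame: x ahead of the robot, y to its left, z up, the work surface at z = 0. Lengths are in m, angles in rad, forces in N, time in s.
With the tool pointing down it reaches from about 0.3 to 0.875 m from the base axis. Payload 6.4 kg.
Tool frame: the origin (TCP) lies midway between the tips of the shut fingers; the grasp point (between the pads) lies 19 mm behind it; z points along the fingers, y is the line along which they close (so a half turn about z gives the same grasp; the last joint's range is limited). The gripper opens to 85 mm and grips with 20 to 120 N. Pads are 22 mm wide; open, the fingers measure 114 mm over their backs; the gripper's body (76 mm by 85 mm) begins 54 mm behind the grasp point. The pads swing forward as they close: fully open they stand 13 mm farther back than shut.
Start: joints at [-1.324, 0.181, 1.607, -0, 1.354, -0.206], TCP at [0.252, -0.517, 0.231] pointing down, gripper open.
Joint ranges: [-2.99, 2.99], [-0.89, 2.07], [0.3, 2.58], [-1.14, 4.28], [0, 2.63], [-3.12, 3.12]. Speed limits (rad/s): [2.57, 2.57, 3.01, 3.14, 3.14, 3.14].

### API

Orientations are given as a unit quaternion [w, x, y, z].
In Python, from bench import status, camera, ctrl gives the robot as it stands. The module is installed in compiled form; this text tells all that it offers.
- The arm moves only by the shell command python3 -m handwheel 'ROWS'. ROWS is JSON, a list that holds one entry, the list of rows, each a list of 7 numbers: the opening, from -1 (shut) to 1 (fully open), then the shift along the tool's x, y, z in cm, then the turn, a rotation vector about the tool's x, y, z in degrees. A call has 1 to 10 rows; each row is the pose to reach, as a shift and turn from the pose commanded when the call began, along the tool's axes at that moment; what a row does not reach only later rows make up. A row lasts 1/8 s, in which the tool goes at most 62.5 mm and 10.7 degrees, less where a joint would pass 70% of its speed; a pose out of reach is approached as far as the arm can. A call with a gripper value outside its range is refused whole. The fingers move at their own pace and stop on an object; the grip force is fixed at half the most. Time passes only in rows, so rows that repeat a pose let the fingers close. It gives the time, the measured TCP pose, the force, the opening and the grip force at its end, in the units of the state.
- status.get_obs(): the state, without advancing time (a new reading comes with each control period).
- camera(name): name is "side" or "top" or "wrist"; returns a dict with "frame" (420x560x3 uint8, blue, green, red), "depth" (420x560 float32, m along the optical axis (not along the pixel's ray), 0 where there is no reading), "fx", "fy", "cx", "cy" (pixels), "dist" ([k1, k2, p1, p2, k3] as OpenCV has them; the pictures are not rectified), "extrinsics" (4x4, takes a point from camera to world coordinates); the wrist camera has in their place "hand_eye" (4x4, takes a point from camera to tool coordinates, whose origin is the TCP and whose axes are the flange's). Camera axes: x right, y down, z forward; pixel columns grow to the right and rows downward; lengths in m; the calibration is good to about 2 mm. A picture is of the moment at which its call begins: read the wrist's pose just before it.
- ctrl.hand_in(): hands the job in; it is judged then, once.
The state is a dict: "time_s": time; "q": joint angles; "dq": joint speeds; "joint_efforts": joint torques, N m; "eef_pos": TCP position; "eef_rot": TCP orientation; "wrist_force": force on the tool from outside, world axes, zero at the start; "torque": the same for the moment, N m; "opening": opening from 0.0 (shut) to 1.0 (fully open); "grasp_force": force on a finger pad.
Only numpy, scipy, OpenCV 4.12 (cv2) and the standard library are available. Lean on these libraries where they do the work, as an engineer would, in place of code of your own. Each camera call takes 0.05 s, during which the arm holds its last target. There are 200 camera calls.

## Working session

There is one attempt and no reset: what is moved stays moved. The work goes in short steps, Python scripts to look and compute and a shell command to move; the robot and the scene stay as the last step left them, time stands still between calls to the robot, and variables do not carry over. Pictures are saved under pics/ and viewed, at most 12 in all, crops included, and the job is handed in when it is done.

```bash
mkdir -p pics; python3 - <<'E'
from bench import status,camera
import cv2,numpy as np
s=status.get_obs();print({k:np.round(v,3).tolist() for k,v in s.items()})
for n in("top","side"):
    c=camera(n);cv2.imwrite(f"pics/{n}0.png",c["frame"]);np.savez(f"{n}0.npz",**c)
    print(n,c["fx"],c["dist"],np.round(c["extrinsics"],3).tolist())
E
```

```text
{'time_s': 0.0, 'q': [-1.324, 0.182, 1.608, -0.0, 1.354, -0.206], 'dq': [-0.001, 0.001, -0.001, -0.0, 0.001, 0.002], 'joint_efforts': [0.002, -44.487, -35.133, -0.0, 0.009, -0.0], 'eef_pos': [0.251, -0.517, 0.23], 'eef_rot': [-0.001, 0.974, 0.224, -0.0], 'wrist_force': [-0.43, -0.647, -0.183], 'torque': [-0.025, -0.042, -0.005], 'grasp_force': 0.0, 'opening': 1.0}
top 454.194954562303 [-0.09832423  0.          0.          0.          0.        ] [[0.02, -0.984, 0.178, 0.278], [-1.0, -0.018, 0.015, 0.041], [-0.012, -0.178, -0.984, 1.596], [0.0, 0.0, 0.0, 1.0]]
side 492.1424857222435 [-0.10229492  0.          0.          0.          0.        ] [[-0.71, -0.552, 0.437, -0.077], [-0.704, 0.56, -0.436, 0.681], [-0.004, -0.617, -0.787, 1.172], [0.0, 0.0, 0.0, 1.0]]
```

View pics/top0.png

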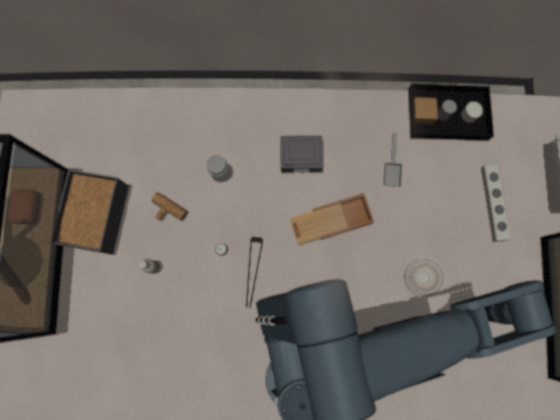

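View pics/side0.png

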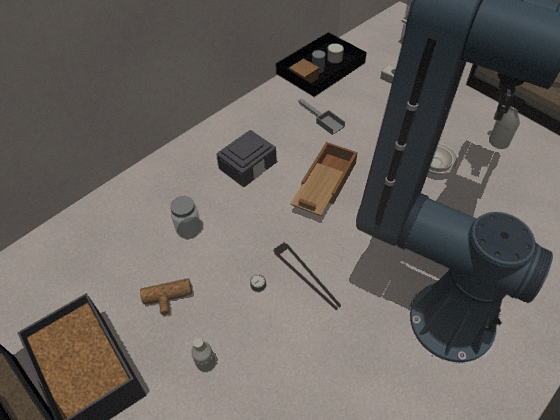

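Top view: the gauge is at (221,249), and the box runs from the lid end (298,230) to the open closed-wall end (368,207). The tong at (253,270) lies between the gauge and the box. In the side view, the gauge is at (258,282) and the thumb bar at (310,204).

```bash
cat > h.py <<'E'
import numpy as np,cv2
from scipy.spatial.transform import Rotation as R
def load(n): return dict(np.load(n))
def K(c): return np.array([[c["fx"],0,c["cx"]],[0,c["fy"],c["cy"]],[0,0,1.]])
def ext(c,s=None):
    if "extrinsics" in c: return c["extrinsics"]
    T=np.eye(4);q=np.array(s["eef_rot"]);T[:3,:3]=R.from_quat(q[[1,2,3,0]]).as_matrix();T[:3,3]=s["eef_pos"]
    return T@c["hand_eye"]
def plane(c,uv,z,s=None):
    E=ext(c,s);n=cv2.undistortPoints(np.array(uv,float).reshape(-1,1,2),K(c),c["dist"]).reshape(-1,2)
    d=np.c_[n,np.ones(len(n))]@E[:3,:3].T
    return E[:3,3]+d*((z-E[2,3])/d[:,2])[:,None]
def cloud(c,s=None):
    E=ext(c,s);d=c["depth"];v,u=np.mgrid[:d.shape[0],:d.shape[1]]
    n=cv2.undistortPoints(np.c_[u.ravel(),v.ravel()].astype(float).reshape(-1,1,2),K(c),c["dist"]).reshape(*d.shape,2)
    P=np.dstack([n,np.ones(d.shape)])*d[...,None]
    return P@E[:3,:3].T+E[:3,3]
E
python3 - <<'E'
from h import *
t=load("top0.npz");s=load("side0.npz")
for n,c,g,b in(("top",t,(221,249),(200,260,185,250)),("side",s,(258,282),(250,270,140,220))):
    P=cloud(c)
    u,v=g;Q=P[v-12:v+13,u-12:u+13].reshape(-1,3);m=(Q[:,2]>.013)&(Q[:,2]<.04);Q=Q[m]
    print(n,"gauge",len(Q),Q.mean(0),(Q.min(0)+Q.max(0))/2, np.ptp(Q,axis=0), "plane",plane(c,[g],.024))
    print("table z",np.median(P[300:310,150:200,2]))
P=cloud(t)[185:255,280:380].reshape(-1,3)
Q=P[(P[:,2]>.03)&(P[:,2]<.08)]
r=cv2.minAreaRect(Q[:,:2].astype(np.float32)*1000);print(r,cv2.boxPoints(r))
Q2=P[(P[:,2]>.056)&(P[:,2]<.08)];print("bar",len(Q2),Q2.mean(0))
P=cloud(s)[135:220,285:362].reshape(-1,3)
Q=P[(P[:,2]>.03)&(P[:,2]<.08)]
r=cv2.minAreaRect(Q[:,:2].astype(np.float32)*1000);print(r,cv2.boxPoints(r))
Q2=P[(P[:,2]>.058)&(P[:,2]<.08)];print("bar",len(Q2),Q2.mean(0), cv2.minAreaRect(Q2[:,:2].astype(np.float32)*1000))
a=cv2.resize(t["frame"][180:260,275:385],None,fx=4,fy=4,interpolation=2)
b=cv2.resize(s["frame"][135:225,280:370],None,fx=4,fy=4,interpolation=2)
o=np.zeros((360,800,3),np.uint8);o[:320,:440]=a;o[:,440:]=b;cv2.imwrite("pics/crop.png",o)
E
```

```text
top gauge 118 [0.43417404 0.27765954 0.02415251] [0.43402157 0.27762783 0.02548423] [0.03921224 0.04166067 0.02473054] plane [[0.4353046  0.27657062 0.024     ]]
table z 0.00021605381801015344
side gauge 197 [0.43385504 0.28233235 0.02273715] [0.43522032 0.28075648 0.02120649] [0.04320686 0.04190727 0.01571652] plane [[0.43256204 0.28120546 0.024     ]]
table z 0.0004864399322760393
((544.8828735351562, -105.83345031738281), (109.6378173828125, 277.5147705078125), 18.787017822265625) [[ 448.2976       7.8767548]
 [ 537.6716    -254.85265  ]
 [ 641.46814   -219.54366  ]
 [ 552.0942      43.185745 ]]
bar 66 [ 0.5110823  -0.01146678  0.06356741]
((546.3179931640625, -102.73439025878906), (110.62335205078125, 280.8670349121094), 18.503171920776367) [[ 449.29803    12.886019]
 [ 538.43317  -253.46191 ]
 [ 643.33795  -218.3548  ]
 [ 554.2028     47.993134]]
bar 76 [0.50308069 0.01861258 0.06433854] ((496.56982421875, -61.39921569824219), (190.83470153808594, 47.296817779541016), 84.58914184570312)
```

View pics/crop.png

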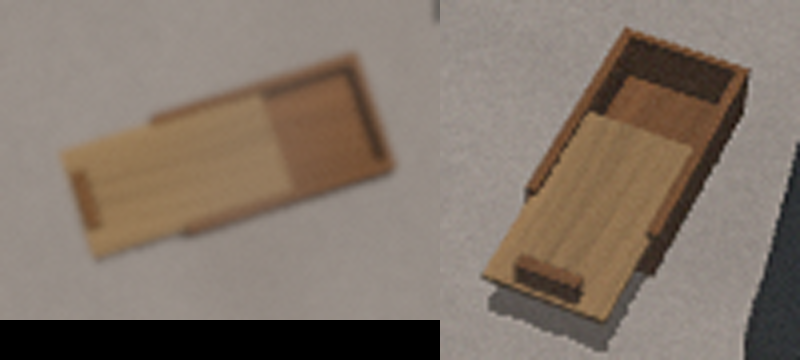

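The crop shows the box with its closed end at the upper right in both views. The lid is about 90 mm out, with the thumb bar at its lower left. Box +x points at about -71.4° and its centre is near (0.560,-0.147). The gauge is at (0.434,0.280). I'll go above the gauge with the fingers closing along box y.

```bash
python3 -m handwheel '[[[1,51.3,-63.7,0,0,0,-82.7],[1,51.3,-63.7,0,0,0,-82.7],[1,51.3,-63.7,0,0,0,-82.7],[1,51.3,-63.7,0,0,0,-82.7],[1,51.3,-63.7,0,0,0,-82.7],[1,51.3,-63.7,0,0,0,-82.7],[1,51.3,-63.7,0,0,0,-82.7],[1,51.3,-63.7,0,0,0,-82.7],[1,51.3,-63.7,0,0,0,-82.7],[1,51.3,-63.7,0,0,0,-82.7]]]'
```

```text
time_s: 1.35
eef_pos: [0.3911, 0.0943, 0.2314]
eef_rot: [0.0, 0.583, 0.812, 0.0]
wrist_force: [1.5, -0.8, -0.2]
opening: 1.003
grasp_force: 0.0
```

```bash
python3 -m handwheel '[[[1,16.2,10,0,0,0,0],[1,16.2,10,3,0,0,0],[1,16.2,10,3,0,0,0],[1,16.2,10,3,0,0,0],[1,16.2,10,3,0,0,0],[1,16.2,10,3,0,0,0],[1,16.2,10,3,0,0,0]]]'
cat > w.py <<'E'
import sys
from h import *
from bench import status,camera
s=status.get_obs();c=camera("wrist");n=sys.argv[1]
cv2.imwrite(f"pics/{n}.png",c["frame"]);np.savez(f"{n}.npz",**c,eef_rot=s["eef_rot"],eef_pos=s["eef_pos"])
print(s["eef_pos"],s["eef_rot"])
E
python3 w.py w1; python3 - <<'E'
from h import *
c=load("w1.npz");print(c["hand_eye"].round(3).tolist());P=cloud(c,c);m=(P[...,2]>.017)&(P[...,2]<.03)&(c["depth"]>0)
n,l,st,ce=cv2.connectedComponentsWithStats(m.astype(np.uint8))
for i in range(1,n):
    if st[i,4]>200: Q=P[l==i];print(st[i],cv2.minEnclosingCircle(Q[:,:2].astype(np.float32)),np.median(Q[:,2]),Q.mean(0))
E
```

```text
time_s: 2.22
eef_pos: [0.4345, 0.2765, 0.202]
eef_rot: [0.0, 0.584, 0.812, 0.0]
wrist_force: [0.5, 0.4, 0.2]
opening: 1.0
grasp_force: 0.0
[0.43447482 0.27652434 0.20197372] [3.85083912e-04 5.83997042e-01 8.11755580e-01 4.29763435e-04]
[[0.0, -0.947, -0.32, 0.083], [1.0, -0.0, 0.001, 0.0], [-0.001, -0.32, 0.947, -0.145], [0.0, 0.0, 0.0, 1.0]]
[447   0  67  95 596] ((0.565258264541626, 0.4463225305080414), 0.04072871059179306) 0.02564625307692983 [0.55297473 0.44040685 0.02505733]
[ 263  155   45   46 1590] ((0.4364986717700958, 0.2800838351249695), 0.020953036844730377) 0.026090793766178427 [0.43615451 0.28104684 0.02593886]
[509 214  51  63 618] ((0.7086391448974609, 0.2959911823272705), 0.03706451505422592) 0.023830717897094983 [0.6875424  0.30090524 0.02366474]
```

View pics/w1.png

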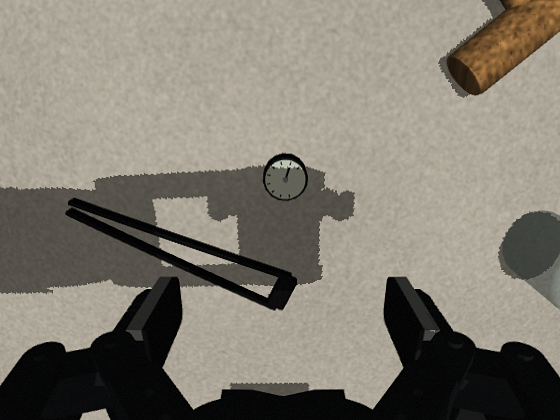

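The gauge is at pixel (285,177). The circle fits at (0.4363,0.2805) with a 21 mm radius, as specified. The tong stays clear of both finger landing spots. Descending.

```bash
python3 -m handwheel '[[[1,0.35,0.3,5,0,0,0],[1,0.35,0.3,10,0,0,0],[1,0.35,0.3,15,0,0,0],[1,0.35,0.3,18,0,0,0],[1,0.35,0.3,19.5,0,0,0],[1,0.35,0.3,20.0,0,0,0],[1,0.35,0.3,20.1,0,0,0],[1,0.35,0.3,20.1,0,0,0]]]'
python3 -m handwheel '[[[-0.5,0,0,0,0,0,0],[-0.5,0,0,0,0,0,0],[-0.5,0,0,0,0,0,0],[-0.5,0,0,0,0,0,0],[-0.5,0,0,0,0,0,0],[-0.5,0,0,0,0,0,0]]]'
```

```text
time_s: 3.28
eef_pos: [0.4368, 0.2823, 0.0015]
eef_rot: [0.001, 0.583, 0.812, 0.001]
wrist_force: [0.7, -0.4, -0.3]
opening: 0.998
grasp_force: 0.0
time_s: 4.03
eef_pos: [0.4364, 0.2822, 0.001]
eef_rot: [0.0, 0.583, 0.812, 0.0]
wrist_force: [-1.1, 0.1, 4.9]
opening: 0.472
grasp_force: 60.4
```

Gripped at an opening of 0.47, which is about 40–42 mm. I'll lift and go above the box for a close look.

```bash
python3 -m handwheel '[[[-0.5,0,0,-5,0,0,0],[-0.5,0,0,-10,0,0,0],[-0.5,-5,0,-16,0,0,0],[-0.5,-11,-0.5,-20,0,0,0],[-0.5,-17,-1,-20,0,0,0],[-0.5,-23,-1.3,-20,0,0,0],[-0.5,-29,-1.6,-20,0,0,0],[-0.5,-35,-1.9,-20,0,0,0],[-0.5,-42.6,-1.9,-20,0,0,0],[-0.5,-42.6,-1.9,-20,0,0,0]]]'
python3 -m handwheel '[[[-0.5,0,0,0,0,0,0],[-0.5,0,0,0,0,0,0]]]'
python3 w.py w2; python3 - <<'E'
from h import *
c=load("w2.npz");P=cloud(c,c)
Z=P[...,2]
for lo,hi in((.046,.056),(.041,.0475),(.058,.075)):
    m=(Z>lo)&(Z<hi)&(c["depth"]>.1)
    n,l,st,ce=cv2.connectedComponentsWithStats(m.astype(np.uint8))
    for i in range(1,n):
        if st[i,4]>300: Q=P[l==i];r=cv2.minAreaRect(Q[:,:2].astype(np.float32)*1000);print(lo,st[i],np.round(r[0],1),np.round(r[1],1),round(r[2],2),np.median(Q[:,2]))
E
```

```text
time_s: 5.28
eef_pos: [0.5543, -0.1311, 0.2]
eef_rot: [0.0, 0.585, 0.811, -0.0]
wrist_force: [-0.6, 0.3, -1.5]
opening: 0.466
grasp_force: 60.8
time_s: 5.52
eef_pos: [0.5534, -0.1264, 0.1998]
eef_rot: [-0.001, 0.583, 0.813, 0.0]
wrist_force: [-0.4, 0.2, -1.2]
opening: 0.47
grasp_force: 60.8
[ 0.5534494  -0.12641804  0.19979715] [-8.13823815e-04  5.82890498e-01  8.12550302e-01  1.07340068e-04]
0.046 [537  24  23  59 413] [719.7  51.8] [ 7.8 46.9] 9.23 0.05079199513763
0.046 [  214    26   137   238 12283] [544.4 -99.1] [108.9 199.7] 18.59 0.04678321009759584
0.046 [483 144  33  53 391] [723. -49.] [47.4  5.6] 89.95 0.051053366959132596
0.041 [  218     0   130   212 24227] [533.4 -66.4] [ 98.6 168.8] 18.67 0.04588385756066521
0.058 [ 492   43   68  180 3640] [727.2 -19.2] [ 56.  145.3] 27.21 0.07304633709113173
```

View pics/w2.png

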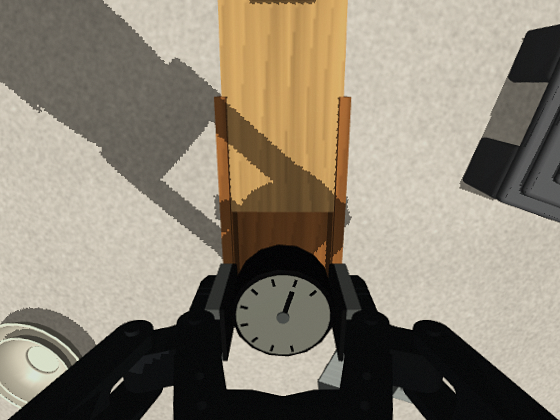

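The lid's front edge is at row 212 (columns 233–330). The box side walls start at row 97 (left wall 215–227, right wall 338–350). The gauge is held level in the fingers.

```bash
python3 - <<'E'
from h import *
c=load("w2.npz")
A=plane(c,[(214.5,97),(227,97),(339,97),(350.5,97),(214,255),(349.5,220)],.050,c)
B=plane(c,[(233,212),(329,212),(219,10),(347,10),(249,1),(316,1)],.044,c)
print(A.round(4)[:,:2].tolist());print(B.round(4)[:,:2].tolist())
for a in(-71.4,):
    ux=np.array([np.cos(np.radians(a)),np.sin(np.radians(a))]);uy=np.array([-ux[1],ux[0]]);o=np.array([.560,-.147])
    for M in(A,B): print([(1000*np.array([(p[:2]-o)@ux,(p[:2]-o)@uy])).round(1).tolist() for p in M])
E
```

```text
[[0.4787, -0.0715], [0.4881, -0.0684], [0.5718, -0.0401], [0.5805, -0.0371], [0.5148, -0.2045], [0.6184, -0.1336]]
[[0.5196, -0.1615], [0.6001, -0.1342], [0.463, -0.0086], [0.5554, 0.0227], [0.4829, 0.0046], [0.5309, 0.0209]]
[[-97.5, -53.0], [-97.4, -43.1], [-97.6, 45.3], [-97.7, 54.5], [40.1, -61.2], [6.0, 59.6]]
[[0.8, -42.9], [0.7, 42.1], [-162.1, -47.8], [-162.3, 49.8], [-168.3, -24.8], [-168.4, 26.0]]
```

```bash
python3 -m handwheel '[[[-0.5,-6.5,0.05,0,0,0,0],[-0.5,-6.5,0.05,4,0,0,0],[-0.5,-6.5,0.05,8,0,0,0],[-0.5,-6.5,0.05,11,0,0,0],[-0.5,-6.5,0.05,13,0,0,0],[-0.5,-6.5,0.05,13,0,0,0]]]'
python3 w.py w3
```

```text
time_s: 6.32
eef_pos: [0.5744, -0.1877, 0.069]
eef_rot: [-0.001, 0.583, 0.813, -0.0]
wrist_force: [0.1, -0.4, -0.3]
opening: 0.473
grasp_force: 60.8
[ 0.57437213 -0.18772305  0.069015  ] [-1.49581713e-03  5.82713371e-01  8.12676363e-01 -1.37563303e-04]
```

View pics/w3.png

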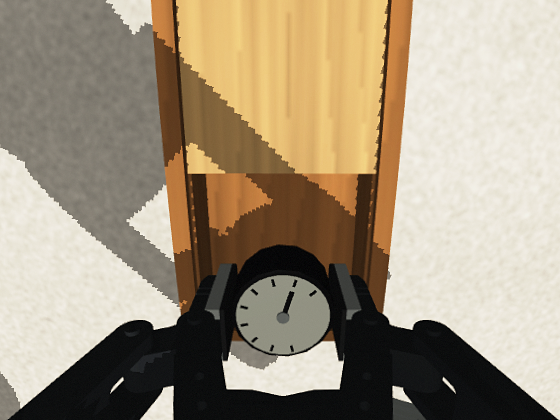

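The gauge (283,315) is centred between the lips (186 and 377 at row 170, centre 281.5), and the lid front at row 174 is clear of the fingers. Lowering.

```bash
python3 -m handwheel '[[[-0.5,0,0,2.5,0,0,0],[-0.5,0,0,4.5,0,0,0],[-0.5,0,0,5.7,0,0,0],[-0.5,0,0,6.0,0,0,0],[-0.5,0,0,6.15,0,0,0],[-0.5,0,0,6.15,0,0,0]]]'
```

```text
time_s: 7.12
eef_pos: [0.5757, -0.1895, 0.0093]
eef_rot: [0.0, 0.583, 0.812, 0.0]
wrist_force: [0.3, -0.2, -0.8]
opening: 0.469
grasp_force: 60.8
```

```bash
python3 -m handwheel '[[[-0.5,0,0,0.1,0,0,0],[-0.5,0,0,0.15,0,0,0],[-0.5,0,0,0.15,0,0,0]]]'
python3 -m handwheel '[[[0.13,0,0,0,0,0,0],[0.13,0,0,0,0,0,0],[0.13,0,0,0,0,0,0],[0.13,0,0,0,0,0,0]]]'
```

```text
time_s: 7.5
eef_pos: [0.5753, -0.1892, 0.0073]
eef_rot: [0.0, 0.583, 0.812, 0.0]
wrist_force: [-0.1, 0.1, -1.2]
opening: 0.468
grasp_force: 60.8
time_s: 8.0
eef_pos: [0.5753, -0.1893, 0.0073]
eef_rot: [0.0, 0.583, 0.812, 0.0]
wrist_force: [0.4, 0.3, 0.3]
opening: 0.565
grasp_force: 0.0
```

Released. I'll lift, shut the fingers and go behind the thumb bar, turned so the fingers' backs face along box x.

```bash
python3 -m handwheel '[[[0.13,0,0,-3,0,0,0],[0.13,0,0,-7,0,0,0],[0.13,0,0,-12,0,0,0],[-1,5,0,-14,0,0,10],[-1,10,0,-14,0,0,20],[-1,15,0,-14,0,0,30],[-1,20,0,-14,0,0,40],[-1,25.7,0,-14,0,0,50],[-1,25.7,0,-14,0,0,60],[-1,25.7,0,-14,0,0,70]]]'
python3 -m handwheel '[[[-1,0,0,0,0,0,10],[-1,0,0,0,0,0,20],[-1,0,0,0,0,0,20],[-1,0,0,0,0,0,20]]]'
python3 w.py w4;  python3 - <<'E'
from bench import camera
import cv2,numpy as np
c=camera("top");s=camera("side")
a=cv2.resize(c["frame"][180:260,275:385],None,fx=4,fy=4,interpolation=2)
b=cv2.resize(s["frame"][135:225,280:370],None,fx=4,fy=4,interpolation=2)
o=np.zeros((360,800,3),np.uint8);o[:320,:440]=a;o[:,440:]=b;cv2.imwrite("pics/crop2.png",o)
E
```

```text
time_s: 9.25
eef_pos: [0.4928, 0.0553, 0.1475]
eef_rot: [0.0, 0.944, 0.329, 0.0]
wrist_force: [-0.2, 0.4, -0.3]
opening: -0.001
grasp_force: 0.0
time_s: 9.75
eef_pos: [0.4931, 0.0543, 0.1474]
eef_rot: [0.0, 0.987, 0.164, 0.0]
wrist_force: [-0.3, -0.5, -1.1]
opening: -0.004
grasp_force: 0.0
[0.49309361 0.05425685 0.14735102] [2.69816888e-05 9.86519310e-01 1.63644884e-01 3.92969579e-05]
```

View pics/w4.png

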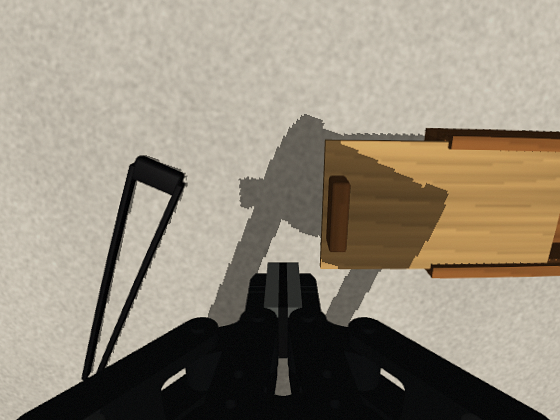

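View pics/crop2.png

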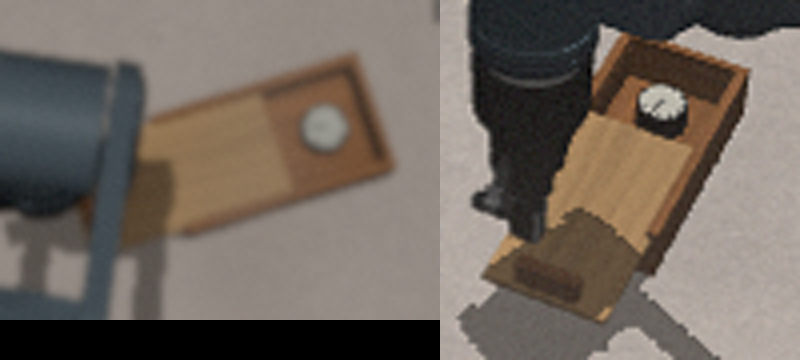

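The gauge lies flat in the open half. In the wrist view, the bar's top spans columns 330–348, rows 177–250, and the lid's trailing edge runs (325,140)–(321,268). The shut fingertips are at column 283.

```bash
python3 - <<'E'
from h import *
c=load("w4.npz")
M=np.r_[plane(c,[(331,177),(328,250),(349,177),(347,250)],.066,c),plane(c,[(325,140),(321,268)],.044,c),plane(c,[(427,128),(430,278)],.05,c)]
T=np.array(c["eef_pos"]);Rt=ext(c,c)@np.linalg.inv(c["hand_eye"])
print(((M-T)@Rt[:3,:3]*1000).round(1))
P=cloud(c,c);m=(P[...,2]>.062)&(P[...,2]<.072);m[:,:300]=0;m[:,380:]=0
Q=(P[m]-T)@Rt[:3,:3]*1000;print(len(Q),np.percentile(Q,[2,50,98],axis=0).round(1))
E
```

```text
[[ 27.7  30.9  81.4]
 [-24.   31.   81.4]
 [ 27.7  42.5  81.4]
 [-24.1  44.2  81.4]
 [ 48.4  28.7 103.4]
 [-49.7  29.3 103.3]
 [ 57.9  96.6  97.4]
 [-55.9 113.7  97.4]]
1321 [[-23.2  31.5  78.7]
 [  2.3  37.   80.1]
 [ 24.4  43.1  84.3]]
```

```bash
python3 -m handwheel '[[[-1,0,0,4,0,0,0],[-1,0,0,7,0,0,0],[-1,0,0,9,0,0,0],[-1,0,0,10,0,0,0],[-1,0,0.4,10,0,0,0],[-1,0,0.8,10,0,0,0],[-1,0,1.2,10,0,0,0],[-1,0,1.6,10,0,0,0],[-1,0,1.6,10,0,0,0]]]'
python3 -m handwheel '[[[-1,0,0.3,0,0,0,0],[-1,0,0.6,0,0,0,0],[-1,0,0.9,0,0,0,0],[-1,0,1.2,0,0,0,0],[-1,0,1.5,0,0,0,0]]]'
```

```text
time_s: 11.02
eef_pos: [0.4986, 0.0387, 0.0476]
eef_rot: [0.0, 0.987, 0.162, 0.0]
wrist_force: [-0.5, 0.2, -0.4]
opening: -0.007
grasp_force: 0.0
time_s: 11.65
eef_pos: [0.5031, 0.0247, 0.0473]
eef_rot: [-0.0, 0.987, 0.162, -0.0]
wrist_force: [0.1, 1.1, 1.1]
opening: -0.003
grasp_force: 0.4
```

```bash
python3 -m handwheel '[[[-1,0,0.4,0,0,0,0],[-1,0,0.8,0,0,0,0],[-1,0,1.2,0,0,0,0],[-1,0,1.6,0,0,0,0],[-1,0,2,0,0,0,0],[-1,0,2.4,0,0,0,0],[-1,0,2.8,0,0,0,0],[-1,0,3.2,0,0,0,0],[-1,0,3.6,0,0,0,0],[-1,0,4,0,0,0,0]]]'
python3 w.py w5;  python3 - <<'E'
from h import *
c=load("w5.npz");T=np.array(c["eef_pos"]);Rt=ext(c,c)@np.linalg.inv(c["hand_eye"])
o=np.array([.560,-.1445,0])
a=np.radians(-71.4);u=np.array([np.cos(a),np.sin(a),0]);v=np.array([-u[1],u[0],0]);print("tcp in box",(T-o)@u*1000,(T-o)@v*1000)
E
```

```text
time_s: 12.9
eef_pos: [0.5159, -0.0132, 0.0473]
eef_rot: [-0.0, 0.987, 0.162, 0.0]
wrist_force: [-0.0, 0.1, 0.4]
opening: 0.003
grasp_force: 0.3
[ 0.51589441 -0.01324645  0.04729476] [-1.09099119e-05  9.86794254e-01  1.61978703e-01  2.03747379e-05]
tcp in box -138.4658602930539 0.0626616140367576
```

View pics/w5.png

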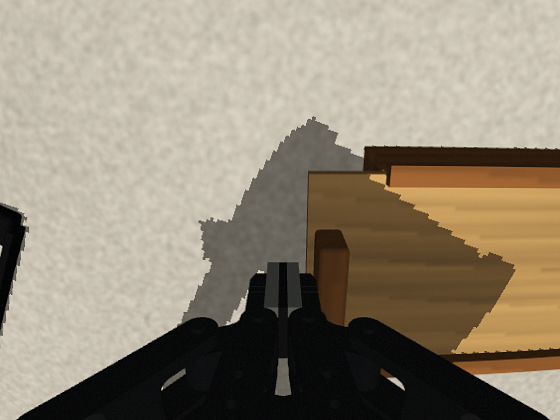

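The fingers sit against the bar (columns 315–349), and the lid trails straight at column 308, with the box entry at about column 390.

```bash
python3 - <<'E'
from h import *
c=load("w5.npz");T=np.array(c["eef_pos"]);Rt=ext(c,c)@np.linalg.inv(c["hand_eye"])
M=np.r_[plane(c,[(308,175),(307,240)],.044,c),plane(c,[(389,168),(389,185)],.05,c),plane(c,[(344,231)],.066,c)]
print(((M-T)@Rt[:3,:3]*1000).round(1))
E
```

```text
[[ 47.5  10.3   3.3]
 [ 17.7  10.5   3.3]
 [ 51.9  42.6  -2.7]
 [ 44.8  43.2  -2.7]
 [ 31.1  22.8 -18.7]]
```

```bash
python3 -m handwheel '[[[-1,0,0.4,0,0,0,0],[-1,0,0.8,0,0,0,0],[-1,0,1.2,0,0,0,0],[-1,0,1.6,0,0,0,0],[-1,0,2,0,0,0,0],[-1,0,2,0,0,0,0]]]'
```

```text
time_s: 13.7
eef_pos: [0.5224, -0.0323, 0.0473]
eef_rot: [0.0, 0.987, 0.162, 0.0]
wrist_force: [-0.5, 0.0, -0.6]
opening: 0.001
grasp_force: 0.0
```

About 12–15 mm remain to home. Now small steps up to the ridge.

```bash
python3 -m handwheel '[[[-1,0,0.2,0,0,0,0],[-1,0,0.4,0,0,0,0],[-1,0,0.5,0,0,0,0],[-1,0,0.6,0,0,0,0],[-1,0,0.6,0,0,0,0]]]'; for i in 1; do python3 -m handwheel '[[[-1,0,0.1,0,0,0,0],[-1,0,0.2,0,0,0,0],[-1,0,0.2,0,0,0,0]]]'; done
```

```text
time_s: 14.32
eef_pos: [0.5242, -0.0377, 0.0473]
eef_rot: [0.0, 0.987, 0.162, 0.0]
wrist_force: [1.0, -0.1, 0.2]
opening: 0.002
grasp_force: 0.0
time_s: 14.7
eef_pos: [0.5247, -0.0394, 0.0473]
eef_rot: [-0.0, 0.987, 0.162, -0.0]
wrist_force: [-0.4, 1.5, 1.0]
opening: -0.001
grasp_force: 0.9
```

```bash
python3 -m handwheel '[[[-1,0,0.1,0,0,0,0],[-1,0,0.1,0,0,0,0]]]'; python3 -m handwheel '[[[-1,0,0.1,0,0,0,0],[-1,0,0.1,0,0,0,0]]]'; python3 -m handwheel '[[[-1,0,0.1,0,0,0,0],[-1,0,0.1,0,0,0,0]]]'
```

```text
time_s: 14.95
eef_pos: [0.5247, -0.0396, 0.0473]
eef_rot: [-0.001, 0.987, 0.162, -0.0]
wrist_force: [-0.8, 5.3, 2.7]
opening: -0.0
grasp_force: 2.9
time_s: 15.2
eef_pos: [0.5247, -0.0398, 0.0473]
eef_rot: [-0.001, 0.987, 0.162, -0.0]
wrist_force: [-3.1, 9.0, 6.0]
opening: -0.002
grasp_force: 4.6
time_s: 15.45
eef_pos: [0.5248, -0.0399, 0.0474]
eef_rot: [-0.002, 0.987, 0.162, -0.001]
wrist_force: [-4.0, 13.3, 7.4]
opening: -0.0
grasp_force: 6.4
```

At the ridge: about 14 N with a stiffness of about 4 N/mm. The stored deflection (3.5–4 mm) stays under the 5 mm left. Using finer steps.

```bash
python3 -m handwheel '[[[-1,0,0.04,0,0,0,0],[-1,0,0.04,0,0,0,0]]]'; python3 -m handwheel '[[[-1,0,0.04,0,0,0,0],[-1,0,0.04,0,0,0,0]]]'
```

```text
time_s: 15.7
eef_pos: [0.5248, -0.04, 0.0474]
eef_rot: [-0.002, 0.987, 0.162, -0.001]
wrist_force: [-3.8, 14.3, 8.9]
opening: -0.004
grasp_force: 7.1
time_s: 15.95
eef_pos: [0.5248, -0.04, 0.0474]
eef_rot: [-0.003, 0.987, 0.162, -0.001]
wrist_force: [-4.5, 14.4, 9.1]
opening: 0.002
grasp_force: 7.8
```

```bash
python3 -m handwheel '[[[-1,0,0.03,-0.1,0,0,0],[-1,0,0.03,-0.1,0,0,0]]]'; python3 -m handwheel '[[[-1,0,0.03,-0.05,0,0,0],[-1,0,0.03,-0.05,0,0,0]]]'
```

```text
time_s: 16.2
eef_pos: [0.5248, -0.0403, 0.0477]
eef_rot: [-0.003, 0.987, 0.162, -0.001]
wrist_force: [-2.1, 13.6, 2.3]
opening: 0.001
grasp_force: 6.9
time_s: 16.45
eef_pos: [0.5247, -0.0403, 0.0477]
eef_rot: [-0.003, 0.987, 0.162, -0.001]
wrist_force: [0.4, 14.6, -0.1]
opening: 0.001
grasp_force: 6.9
```

```bash
python3 -m handwheel '[[[-1,0,0.04,0,0,0,0],[-1,0,0.04,0,0,0,0]]]'; python3 -m handwheel '[[[-1,0,0.04,0,0,0,0],[-1,0,0.04,0,0,0,0]]]'
```

```text
time_s: 16.7
eef_pos: [0.5246, -0.0407, 0.0477]
eef_rot: [-0.003, 0.987, 0.162, -0.001]
wrist_force: [-0.3, 14.0, 0.5]
opening: -0.003
grasp_force: 7.0
time_s: 16.95
eef_pos: [0.5246, -0.0415, 0.0477]
eef_rot: [-0.003, 0.987, 0.162, -0.001]
wrist_force: [-1.8, 11.9, 0.1]
opening: -0.003
grasp_force: 6.0
```

The force is falling as the lid advances, so it is cresting the ridge.

```bash
python3 -m handwheel '[[[-1,0,0,0,0,0,0],[-1,0,0,0,0,0,0]]]';  python3 -m handwheel '[[[-1,0,0.03,0,0,0,0],[-1,0,0.03,0,0,0,0]]]'
```

```text
time_s: 17.2
eef_pos: [0.5246, -0.0417, 0.0478]
eef_rot: [-0.003, 0.987, 0.162, -0.001]
wrist_force: [-2.6, 12.9, 1.2]
opening: -0.003
grasp_force: 6.0
time_s: 17.45
eef_pos: [0.5247, -0.0423, 0.0477]
eef_rot: [-0.002, 0.987, 0.162, -0.002]
wrist_force: [-1.3, 10.0, 0.2]
opening: 0.0
grasp_force: 4.9
```

```bash
python3 -m handwheel '[[[-1,0,0.03,0,0,0,0],[-1,0,0.03,0,0,0,0]]]';  python3 -m handwheel '[[[-1,0,0.03,0,0,0,0],[-1,0,0.03,0,0,0,0]]]'
```

```text
time_s: 17.7
eef_pos: [0.5249, -0.0429, 0.0477]
eef_rot: [-0.002, 0.987, 0.162, -0.002]
wrist_force: [-1.9, 8.3, -0.6]
opening: -0.003
grasp_force: 4.2
time_s: 17.95
eef_pos: [0.525, -0.0435, 0.0477]
eef_rot: [-0.002, 0.987, 0.162, -0.001]
wrist_force: [-1.9, 6.8, -2.1]
opening: 0.001
grasp_force: 3.6
```

```bash
python3 -m handwheel '[[[-1,0,0.05,0,0,0,0],[-1,0,0.05,0,0,0,0]]]';  python3 -m handwheel '[[[-1,0,0.05,0,0,0,0],[-1,0,0.05,0,0,0,0]]]';  python3 -m handwheel '[[[-1,0,0.05,0,0,0,0],[-1,0,0.05,0,0,0,0]]]'
```

```text
time_s: 18.2
eef_pos: [0.5253, -0.0444, 0.0477]
eef_rot: [-0.001, 0.987, 0.162, -0.001]
wrist_force: [-1.5, 6.0, -2.8]
opening: 0.001
grasp_force: 2.8
time_s: 18.45
eef_pos: [0.5254, -0.0445, 0.0477]
eef_rot: [-0.002, 0.987, 0.162, -0.001]
wrist_force: [-2.1, 7.0, -1.3]
opening: -0.003
grasp_force: 3.8
time_s: 18.7
eef_pos: [0.5254, -0.0445, 0.0477]
eef_rot: [-0.002, 0.987, 0.162, -0.002]
wrist_force: [-2.4, 9.9, 0.3]
opening: 0.002
grasp_force: 4.7
```

The lid has stopped about 5 mm past where it met the ridge, and the force is rising again, so it is home. Backing off and looking.

```bash
python3 -m handwheel '[[[-1,0,-0.5,0,0,0,0],[-1,0,-2,0,0,0,0],[-1,0,-4,0,0,0,0],[-1,0,-4,-5,0,0,0],[-1,0,-4,-10,0,0,0],[-1,0,-4,-14,0,0,0],[-1,0,-4,-14,0,0,0],[-1,0,-4,-14,0,0,0]]]'; python3 w.py w6
```

```text
time_s: 19.7
eef_pos: [0.5136, -0.008, 0.1881]
eef_rot: [-0.0, 0.987, 0.162, -0.0]
wrist_force: [0.3, 0.1, -0.1]
opening: 0.001
grasp_force: 0.0
[ 0.51362617 -0.00802709  0.18810119] [-1.62075463e-04  9.86749799e-01  1.62248758e-01 -3.86171026e-04]
```

View pics/w6.png

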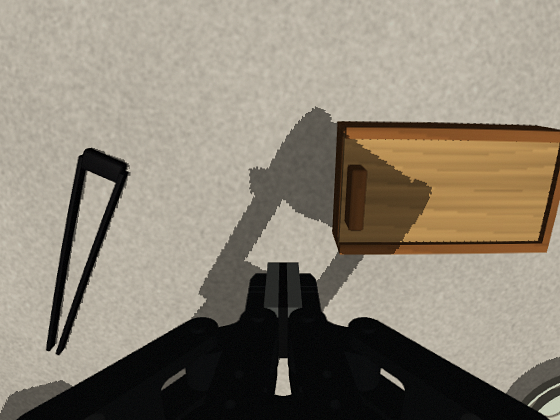

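The lid's front edge meets the end wall (column about 543) with no visible gap, and its trailing edge is flush with the box entry (about 345). One numerical check follows.

```bash
python3 - <<'E'
from h import *
c=load("w6.npz");T=np.array(c["eef_pos"]);Rt=ext(c,c)@np.linalg.inv(c["hand_eye"])
M=np.r_[plane(c,[(349,165),(367,166),(347,229),(364,230)],.066,c),plane(c,[(346,127),(343,252),(559,128),(548,250)],.05,c),plane(c,[(541,241),(344,150)],.044,c)]
print(((M-T)@Rt[:3,:3]*1000).round(1))
E
cat > /dev/null; python3 - <<'E'
import cv2
f=cv2.imread("pics/w6.png")[100:270,320:560];cv2.imwrite("pics/w6c.png",cv2.resize(f,None,fx=3.3,fy=3.3,interpolation=2))
E
```

```text
[[ 27.1  49.8 122.1]
 [ 26.4  63.5 122.1]
 [-24.8  51.2 122.1]
 [-25.7  64.9 122.1]
 [ 53.8  48.8 138. ]
 [-52.8  52.1 138.1]
 [ 56.4 225.2 138. ]
 [-52.8 241.4 138. ]
 [-46.5 237.  144. ]
 [ 34.8  49.2 144.1]]
```

View pics/w6c.png

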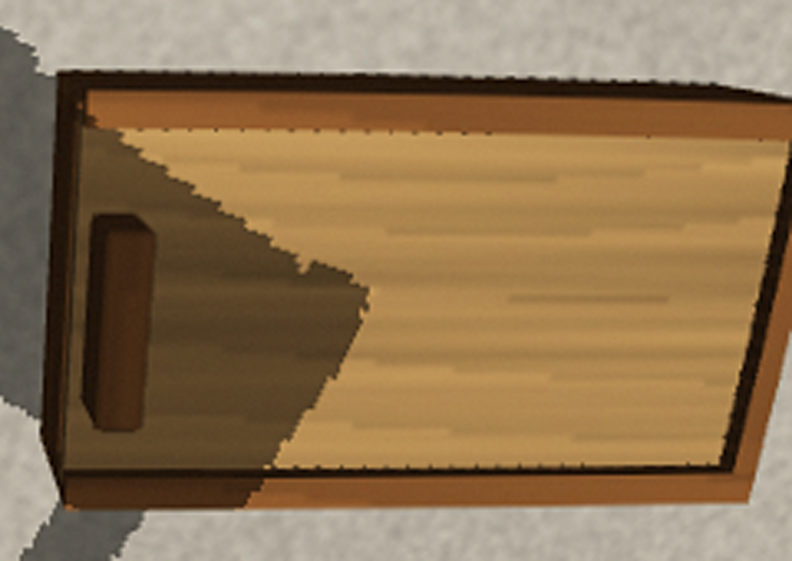

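By pixel, the bar sits 7 ± 2 mm past the entry, where 9 mm is expected, so I can't rule out a shortfall. I'll make one gentle confirming push, kept well under 25 N.

```bash
python3 -m handwheel '[[[-1,0,0,5,0,0,0],[-1,0,0,10,0,0,0],[-1,0,0,14,0,0,0],[-1,0,1.5,14,0,0,0],[-1,0,3,14,0,0,0],[-1,0,3.4,14,0,0,0],[-1,0,3.6,14,0,0,0],[-1,0,3.7,14,0,0,0],[-1,0,3.7,14,0,0,0]]]';python3 -m handwheel '[[[-1,0,0.1,0,0,0,0],[-1,0,0.2,0,0,0,0],[-1,0,0.2,0,0,0,0]]]';python3 -m handwheel '[[[-1,0,0.1,0,0,0,0],[-1,0,0.1,0,0,0,0]]]';python3 -m handwheel '[[[-1,0,0.1,0,0,0,0],[-1,0,0.1,0,0,0,0]]]'
```

```text
time_s: 20.88
eef_pos: [0.5263, -0.0438, 0.0491]
eef_rot: [0.0, 0.987, 0.162, 0.0]
wrist_force: [0.4, -0.8, -0.6]
opening: 0.001
grasp_force: 0.0
time_s: 21.25
eef_pos: [0.5263, -0.0442, 0.0489]
eef_rot: [-0.001, 0.987, 0.162, -0.0]
wrist_force: [-1.9, 7.6, 5.1]
opening: 0.002
grasp_force: 3.8
time_s: 21.5
eef_pos: [0.5263, -0.0443, 0.0489]
eef_rot: [-0.002, 0.987, 0.162, -0.001]
wrist_force: [-2.8, 10.6, 7.1]
opening: -0.0
grasp_force: 5.7
time_s: 21.75
eef_pos: [0.5263, -0.0444, 0.0489]
eef_rot: [-0.003, 0.987, 0.162, -0.001]
wrist_force: [-3.7, 14.5, 9.4]
opening: 0.0
grasp_force: 7.5
```

```bash
python3 -m handwheel '[[[-1,0,0.08,-0.1,0,0,0],[-1,0,0.08,-0.1,0,0,0]]]'; python3 -m handwheel '[[[-1,0,-0.5,0,0,0,0],[-1,0,-2,0,0,0,0],[-1,0,-4,0,0,0,0],[-1,0,-4,-5,0,0,0],[-1,0,-4,-10,0,0,0],[-1,0,-4,-14,0,0,0],[-1,0,-4,-14,0,0,0],[-1,0,-4,-14,0,0,0]]]'
```

```text
time_s: 22.0
eef_pos: [0.5262, -0.0444, 0.049]
eef_rot: [-0.003, 0.987, 0.162, -0.001]
wrist_force: [-1.3, 16.7, 3.4]
opening: -0.0
grasp_force: 7.9
time_s: 23.0
eef_pos: [0.5142, -0.0098, 0.189]
eef_rot: [-0.0, 0.987, 0.162, -0.0]
wrist_force: [-0.2, -0.5, -0.1]
opening: -0.005
grasp_force: 0.0
```

The stop held without moving at about 17 N, 5 mm past the ridge contact, so the lid is home and the arm is clear.

```bash
python3 -c "
from bench import ctrl
print(ctrl.hand_in())"
```

```text
the job is handed in; nothing more can be done
None
```

The gauge is lying flat in the box and released, the lid is over the ridge and home against the closed end, and the job is handed in at about 23 s; the hand-in gave no verdict.

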